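# Clip the meter card on the board under the sink

### The arm

A 6-joint arm with a two-finger parallel gripper is mounted at the origin on the work surface. World frame = base frame: x ahead of the robot, y to its left, z up, the work surface at z = 0. Lengths are in mm, angles in rad, forces in N, time in s.
With the tool pointing down it reaches from about 375 to 975 mm from the base axis. Payload 3.8 kg.
Tool frame: the origin (TCP) lies midway between the tips of the shut fingers; the grasp point (between the pads) lies robot.pinch_z behind it (robot.pinch_z is the distance from the TCP to the grasp point, in mm); z points along the fingers, y is the line along which they close (so a half turn about z gives the same grasp; the last joint's range is limited). The gripper opens to 88 mm and grips with 3 to 60 N. Pads are 18 mm wide; open, the fingers measure 123 mm over their backs; the gripper's body (75 mm by 187 mm) begins 45 mm behind the grasp point.
Start: joints at [-1.173, 0.264, 1.604, -0, 1.274, -0.037], TCP at [284.324, -612.191, 238.706] pointing down, gripper open.
Joint ranges: [-2.63, 2.63], [-0.94, 2.18], [0.31, 2.57], [-1.31, 4.45], [0, 2.66], [-2.55, 2.55]. Speed limits (rad/s): [2.57, 2.57, 3.14, 3.14, 3.14, 3.14].

### API

Orientations are given as a unit quaternion [w, x, y, z].
In Python, from workcell import sense, eyes, job, robot gives the robot as it stands. The module is installed in compiled form; this text tells all that it offers.
- The arm moves only by the shell command python3 -m creep 'ROWS' [OPENING] [FORCE]. ROWS is JSON, a list of rows, each an object with "delta_pos": the shift along the tool's x, y, z scaled (see below), a list of three; "spin": the turn about the tool's z scaled (see below). A call has 1 to 20 rows; each row shifts and turns the commanded pose from where the row before left it, along the tool's axes as they then stand; what a row does not reach is not made up. The controller multiplies each number of a shift by 0.05 m and each number of a turn by 360 degrees. A row lasts 1/8 s, in which the tool goes at most 62.5 mm and 10.7 degrees, less where a joint would pass 70% of its speed; a pose out of reach is approached as far as the arm can. A call with a number of a shift or a turn outside -1 to 1 is refused whole. A call with a gripper value outside its range is refused whole. OPENING is the opening, from 0 (shut) to 1 (fully open), set as the call begins (- or left out, the last holds). The fingers move at their own pace and stop on an object; FORCE is the grip in N (left out, the last holds). Time passes only in rows, so rows that do not move let the fingers close. It gives the time, the measured TCP pose, the force, the opening and the grip force at its end, in the units of the state.
- sense(): the state, without advancing time (a new reading comes with each control period).
- eyes.grab_frame(name): name is "scene" or "top" or "wrist"; returns a dict with "color" (400x640x3 uint8, red, green, blue), "fov_y" (degrees; the focal length in pixels is half the picture's height over the tangent of half this angle, whatever the lens; pixels are square), "cx", "cy" (the principal point, pixels), "T" (4x4, takes a point from camera to world coordinates); the wrist camera has in their place "tool_from_camera" (4x4, takes a point from camera to tool coordinates, whose origin is the TCP and whose axes are the flange's). Camera axes: x right, y up, looking along -z (the intrinsics and any distortion apply to the point x, -y, -z); pixel columns grow to the right and rows downward; lengths in mm; the calibration is good to about 2 mm. The wrist camera is an equidistant fisheye: a pixel r from the principal point sees the ray r / f radians off the axis. A picture is of the moment at which its call begins: read the wrist's pose just before it. There is no depth.
- job.close_job(): hands the job in; it is judged then, once.
Trained networks look in the newest picture that a camera, given by its name, has taken for a name from the list of things; names that differ only in an ending like _2 or _b are one class to them, and where a whole thing is asked for, a point or a joint stands for the part that bears it (a point fixed in the world has none). Each returns a list of dicts, best first, with "confidence" (0 to 1); they miss things now and then, are a little off and sometimes report something else, mostly with a low value. They report only what shows in the picture. A call takes as long as a camera call.
- eyes.recognise(name, camera): "point" ([column, row] in pixels, amid what is visible of it).
- eyes.place_of(name, camera): "point" ([column, row] in pixels: a listed point, or the origin of a listed thing).
The state is a dict: "time_s": time; "joint_positions": joint angles; "joint_velocities": joint speeds; "joint_efforts": joint torques, N m; "eef_pos": TCP position; "tcp_rot": TCP orientation; "force": force on the tool from outside, world axes, zero at the start; "torque": the same for the moment, N m; "opening": opening from 0.0 (shut) to 1.0 (fully open); "finger_force": force on a finger pad.
Only numpy, scipy, OpenCV 4.12 (cv2) and the standard library are available. Lean on these libraries where they do the work, as an engineer would, in place of code of your own. Each camera call takes 0.05 s, during which the arm holds its last target. There are 200 camera calls.

### The job

The yellow water-meter card lies on the red crate's lid, weighed down by the grey PVC coupler that stands on it: lift the coupler off and stand it upright on a clear spot of the lid. Then take the card and slide it lengthwise up the leaning clipboard and under its sprung clip, letting the card's own edge lift the clip, until it is fully home against the clip's stops, straight and near the middle of the board, and let go so that the clip holds it flat on the board. Leave the shower head, the polish tin and the blue scoop where they are.

Things in the scene. Friction and masses are not known exactly. Their poses are not given: they have to be found in the camera images.
- crates: Two stacked plastic crates, black below, red with a flat red lid above; fixed. 600 (its x) by 400 (its y) by 244 high overall. Origin: centre of the footprint on the cement; z up; -x points out of the end face against which the clipboard leans. The lid is flat, its top 244 above the origin.
- clipboard: Brown hardboard A5 clipboard, 230 long, 160 wide, 4 thick, wired to the crates' end: it does not move. It leans back at 36 degrees from level, foot on the cement. Origin: middle of the lower edge, on the face. Axes: x up along the board, y across it (level), z out of the face (36 degrees from vertical). A card that is home has its centre at x = 125, y = 0, z = 3 here.
- clip_stops (a point): Point on the board's face (clipboard frame x = 200, y = 0) midway between the clip's two fixed upright stops, at y = -28 and 28, 8.5 high: the card's leading edge is home when it meets them. The steel clip above them is 100 wide, centred on the board, and stands up to 32 above the face.
- clip (a joint): Hinge angle of the sprung clip, rad: 0 = shut on the board, grows as its lip rises (stop at 0.7). A spring shuts it: about 5 N at the pressing line when shut, 7 N when lifted 6 mm (0.2 rad). Steel, slippery; pushing the 6 mm card under takes about 6 to 15 N along the board.
- clip_lip (a point): Middle of the free edge of the clip's flared lip, at clipboard x = 153, 12.5 above the face when shut; moves with the clip. From it the lip slopes down to the line where the clip presses on the face, at x = 180 (20 short of the stops). An edge up to 10 above the face, slid up the board, wedges the clip open.
- card_center (a point): Centre of the stiff yellow PVC card, 150 (its x) by 64 (its y) by 6 thick (its z), about 40 g, ruled alike at both ends, so either end may go in first. It starts flat on the lid with the coupler standing on it, its long axis within about 20 degrees of the crates' x.
- coupler_center (a point): Centre of the grey PVC pipe coupler, a plain tube of 40 outer diameter, 60 tall, 3.5 wall, axis z; about 45 g. It starts standing on the card; standing on the lid its centre is 30 above the lid.
- tin: Closed white polish tin with a twist cap, 68 diameter, 64 tall; origin at the centre of its underside. Stands on the lid; leave it.
- shower_head: Chrome hand shower head lying on the lid along its x: disc of 78 diameter, 26 high, centred at x = +55; handle of 23 diameter back to x = -94. Origin on the lid; leave it.
- scoop: Blue plastic scoop lying on the lid along its x: bowl 88 by 60, 34 high, from x = -4 to x = +84; handle of 16 diameter, about 34 high, back to x = -93. Origin on the lid; leave it.

How it is judged:
By the outcome, as a careful person would: the job done as asked, in the order asked, and still so for the second after the job is handed in, with the robot touching nothing.
It also fails if it takes over 53 s, if anything falls off the work surface, if the arm or the gripper's body presses on something with over 40 N, if the wrist force passes 120 N, or if a joint passes its speed limit or range.

## Working session

There is one attempt and no reset: what is moved stays moved. The work goes in short steps, Python scripts to look and compute and a shell command to move; the robot and the scene stay as the last step left them, time stands still between calls to the robot, and variables do not carry over. Pictures are saved under pics/ and viewed, at most 10 in all, crops included, and the job is handed in when it is done.

```bash
mkdir -p pics; ls
cat > h.py <<'E'
import numpy as np, cv2
from scipy.spatial.transform import Rotation as R
from workcell import sense, eyes, job, robot
def tool():
    s=sense(); q=s["tcp_rot"]; T=np.eye(4)
    T[:3,:3]=R.from_quat([q[1],q[2],q[3],q[0]]).as_matrix(); T[:3,3]=s["eef_pos"]; return T
def grab(n,save=None):
    T=tool(); f=eyes.grab_frame(n)
    if n=="wrist": f["T"]=T@np.array(f["tool_from_camera"])
    f["T"]=np.array(f["T"]); f["n"]=n
    if save: cv2.imwrite("pics/"+save,np.array(f["color"])[:,:,::-1])
    return f
def ray(f,p):
    F=200/np.tan(np.radians(f["fov_y"])/2); u=np.array([p[0]-f["cx"],p[1]-f["cy"]])
    if f["n"]=="wrist":
        r=np.hypot(*u)+1e-9; th=r/F; d=np.array([u[0]/r*np.sin(th),-u[1]/r*np.sin(th),-np.cos(th)])
    else: d=np.array([u[0]/F,-u[1]/F,-1])
    d=f["T"][:3,:3]@d; return f["T"][:3,3],d/np.linalg.norm(d)
def at_z(f,p,z):
    o,d=ray(f,p); return o+d*(z-o[2])/d[2]
def tri(fps):
    A=0;b=0
    for f,p in fps:
        o,d=ray(f,p); M=np.eye(3)-np.outer(d,d); A=A+M; b=b+M@o
    return np.linalg.solve(A,b)
def proj(f,X):
    F=200/np.tan(np.radians(f["fov_y"])/2); c=np.linalg.inv(f["T"])@np.append(X,1); v=np.array([c[0],-c[1],-c[2]])
    if f["n"]=="wrist":
        h=np.hypot(v[0],v[1])+1e-9; th=np.arctan2(h,v[2]); return np.array([f["cx"],f["cy"]])+F*th*v[:2]/h
    return np.array([f["cx"],f["cy"]])+F*v[:2]/v[2]
E
python3 - <<'E'
from h import *
np.set_printoptions(precision=1,suppress=True)
print(robot.pinch_z,sense())
fs={n:grab(n,n+"0.png") for n in("scene","top")}
for n,f in fs.items(): print(n,f["fov_y"],f["cx"],f["cy"],[k for k in f if k!="color"],f["T"].tolist())
for t in["crates","clipboard","clip_stops","clip_lip","card_center","coupler_center","tin","shower_head","scoop"]:
    P=[]
    for n,f in fs.items():
        r=eyes.place_of(t,n); print(t,n,[(np.round(x["point"],1),round(x["confidence"],2)) for x in r[:2]])
        if r: P.append((f,r[0]["point"]))
    if len(P)==2: print("   ",tri(P))
E
```

```text
pics
18.700000000000003 {'time_s': 0.0, 'joint_positions': array([-1.2,  0.3,  1.6,  0. ,  1.3, -0. ]), 'joint_velocities': array([-0., -0., -0., -0.,  0.,  0.]), 'joint_efforts': array([ -0. , -50.2, -35.7,   0.1,   0. ,  -0. ]), 'eef_pos': array([ 284.1, -611.6,  237.4]), 'tcp_rot': array([-0. ,  1. ,  0.2, -0. ]), 'force': array([ 0.3,  0.2, -0.3]), 'torque': array([ 0. , -0.1,  0. ]), 'finger_force': 0.0, 'opening': 1.0009195732170515}
scene 53.908337830148675 328.72023470465047 190.47211088123902 ['fov_y', 'cx', 'cy', 'T', 'n'] [[0.37850648547449756, -0.6469695017327717, 0.6619390487661179, 1190.1044296041205], [0.9255395556563051, 0.25646910995747707, -0.27856799269325444, -411.80392253263193], [0.01045807674830797, 0.7180905649465592, 0.6958710865997078, 814.359798235454], [0.0, 0.0, 0.0, 1.0]]
top 56.172387512483624 318.02369791047363 203.8167933653241 ['fov_y', 'cx', 'cy', 'T', 'n'] [[-0.0031586979165985313, 0.9938615695876718, -0.11058572748867945, 499.01826806366006], [-0.9995316986622033, -0.006503791972762477, -0.029901238426282, -163.83747408711307], [-0.030436918321702
[... 403 characters left out ...]
lip_lip top [(array([270.9, 197.2]), 0.72)]
    [604.6 -34.9 107.4]
card_center scene [(array([313.4, 169.2]), 0.95)]
card_center top [(array([345.9, 198.4]), 0.81), (array([441.5, 149.7]), 0.3)]
    [ 581.8 -193.   252.5]
coupler_center scene [(array([307.5, 159.3]), 0.61)]
coupler_center top [(array([349.4, 200.8]), 0.65)]
    [ 573.8 -200.3  276.4]
tin scene [(array([246.2, 223.4]), 0.85)]
tin top [(array([443.1, 151.1]), 0.64)]
    [ 669.  -367.2  241.2]
shower_head scene [(array([213.7, 155.9]), 0.57)]
shower_head top [(array([454.5, 276.1]), 0.58)]
    [ 444.8 -382.8  242.2]
scoop scene [(array([227.2, 188.2]), 0.59)]
scoop top [(array([451. , 211.3]), 0.81)]
    [ 559.1 -378.9  241. ]
```

View pictures.

View pics/scene0.png

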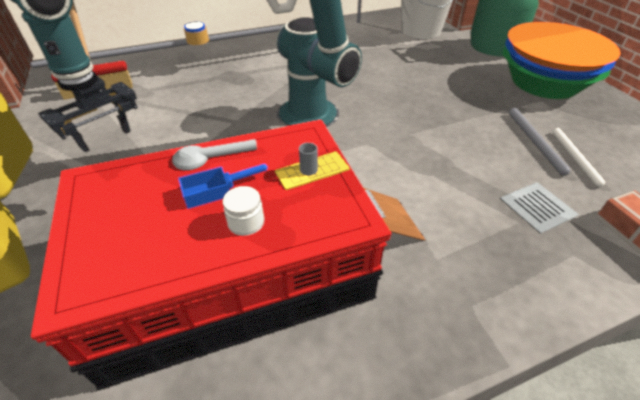

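View pics/top0.png

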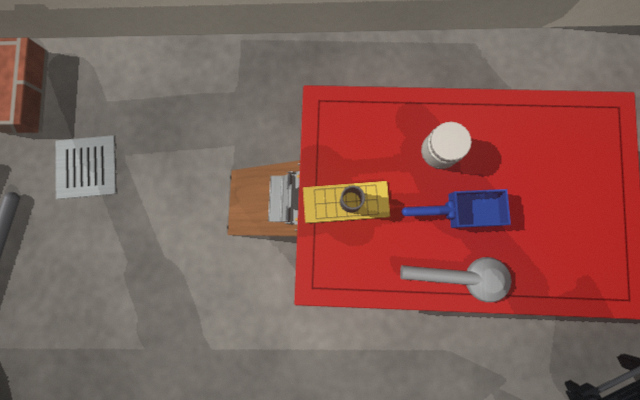

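The scene view shows the coupler (308,158) standing on the yellow card on the lid's end, with the board past that end. The top view shows the card at (346,200), clip at (285,198), tin (446,145), scoop (455,210) and shower head (455,277). The lid's far side near (360,130) is clear.

```bash
cat > m.py <<'E'
from h import *
np.set_printoptions(precision=1,suppress=True)
def yellow(f,z=250):
    hsv=cv2.cvtColor(np.array(f["color"]),cv2.COLOR_RGB2HSV)
    m=cv2.inRange(hsv,(20,110,90),(36,255,255)); m=cv2.morphologyEx(m,cv2.MORPH_CLOSE,np.ones((3,3)))
    cs,_=cv2.findContours(m,cv2.RETR_EXTERNAL,cv2.CHAIN_APPROX_NONE); c=max(cs,key=cv2.contourArea)[:,0]
    W=np.array([at_z(f,p,z)[:2] for p in c]); return c,cv2.minAreaRect(W.astype(np.float32))
E
python3 - <<'E'
from m import *
im=cv2.imread("pics/top0.png")[:,:,::-1]
f=grab("top"); print(yellow(f))if 0 else print(yellow(f)[1])
hsv=cv2.cvtColor(im,cv2.COLOR_RGB2HSV)
m=cv2.inRange(hsv,(0,150,80),(6,255,255))
for r in range(100,300,25):
    c=np.where(m[r]>0)[0]; c=c[c>200]; print(r,c[0],at_z(f,[c[0],r],244)[:2])
print([at_z(f,p,244)[:2] for p in[(303,86),(620,92),(420,311)]])
T=tool(); print(T)
E
```

```text
((576.2890625, -193.825439453125), (64.18560791015625, 148.91973876953125), 3.896200656890869)
100 303 [ 767.  -116.5]
125 302 [ 719.3 -114.7]
150 301 [ 672.3 -113. ]
175 300 [ 626.  -111.3]
200 299 [ 580.5 -109.6]
225 297 [ 535.5 -106.1]
250 297 [ 491.2 -106.2]
275 296 [ 447.6 -104.6]
[array([ 794. , -116.5]), array([ 773.2, -690.7]), array([ 386.3, -319. ])]
[[   0.9    0.4    0.   284.3]
 [   0.4   -0.9    0.  -612.2]
 [   0.    -0.    -1.   238.7]
 [   0.     0.     0.     1. ]]
```

```bash
cat >> h.py <<'E'
def go(x,y,z,a,sp=True):
    "needed shift in current tool axes (units of 50 mm) and spin (units of 360deg)"
    T=tool(); d=T[:3,:3].T@(np.array([x,y,z])-T[:3,3])/50
    a0=np.degrees(np.arctan2(T[1,0],T[0,0])); s=-((a-a0+180)%360-180)/360
    print("delta",np.round(d,3),"spin",round(s,4),"a0",round(a0,2),"tcp",np.round(T[:3,3],1))
E
python3 - <<'E'
from m import *
go(574,-198,400,93.9)
f=grab("top")
foot=at_z(f,[229.5,202.5],3); print("foot",foot)
# board centreline at stops per network
for n,p,z in(("stops",[291.3,197.8],121),("lip",[270.9,197.2],103)): print(n,at_z(f,p,z))
E
```

```text
delta [ 8.7 -5.1 -3.2] spin -0.1916 a0 24.91 tcp [ 284.3 -612.2  238.7]
foot [604.8  81.3   3. ]
stops [600.3 -83.1 121. ]
lip [604.2 -36.6 103. ]
```

```bash
python3 -m creep '[{"delta_pos":[0,0,-1],"spin":0},{"delta_pos":[0,0,-1],"spin":0},{"delta_pos":[0,0,-1],"spin":0},{"delta_pos":[0.97,-0.57,0],"spin":0},{"delta_pos":[0.97,-0.57,0],"spin":0},{"delta_pos":[0.97,-0.57,0],"spin":0},{"delta_pos":[0.97,-0.57,0],"spin":0},{"delta_pos":[0.97,-0.57,0],"spin":0},{"delta_pos":[0.97,-0.57,0],"spin":0},{"delta_pos":[0.97,-0.57,0],"spin":0},{"delta_pos":[0.97,-0.57,0],"spin":0},{"delta_pos":[0.97,-0.57,0],"spin":0},{"delta_pos":[0,0,0],"spin":-0.0274},{"delta_pos":[0,0,0],"spin":-0.0274},{"delta_pos":[0,0,0],"spin":-0.0274},{"delta_pos":[0,0,0],"spin":-0.0274},{"delta_pos":[0,0,0],"spin":-0.0274},{"delta_pos":[0,0,0],"spin":-0.0274},{"delta_pos":[0,0,0],"spin":-0.0274}]' 1 20
python3 - <<'E'
from m import *
f=grab("wrist","w1.png")
r=eyes.recognise("coupler_center","wrist"); r2=eyes.place_of("coupler_center","wrist")
print(r[:1],r2[:1])
if r2: print(at_z(f,r2[0]["point"],280))
if r: print(at_z(f,r[0]["point"],280))
print(yellow(f)[1],np.round(yellow(f,244)[1][0],1))
for t in("clip_stops","clip_lip","clipboard"):
    r=eyes.place_of(t,"wrist"); print(t,r[:1])
    z={"clip_stops":121,"clip_lip":103,"clipboard":3}[t]
    if r: print(at_z(f,r[0]["point"],z))
go(574,-198,282-18,93.9)
E
```

```text
time_s: 3.48
eef_pos: [572.1, -195.7, 388.7]
tcp_rot: [0.0, 0.68, 0.733, 0.0]
force: [0.8, -0.0, 0.8]
opening: 0.996
finger_force: 0.0
[{'point': [324.8, 221.5], 'confidence': 0.73}] [{'point': [323.2, 211.1], 'confidence': 0.61}]
[ 577.5 -201.3  280. ]
[ 579.7 -210.8  280. ]
((577.7937622070312, -191.49560546875), (64.32940673828125, 149.1583709716797), 3.595677614212036) [ 578. -193.]
clip_stops [{'point': [347.9, 85.7], 'confidence': 0.92}]
[602.9 -77.7 121. ]
clip_lip [{'point': [350.7, 58.8], 'confidence': 0.83}]
[605.4 -37.2 103. ]
clipboard [{'point': [351.1, 1.3], 'confidence': 0.96}]
[607.8  89.1   3. ]
delta [-0.   0.   2.5] spin -0.0002 a0 93.83 tcp [ 572.1 -195.7  388.7]
```

View pics/w1.png

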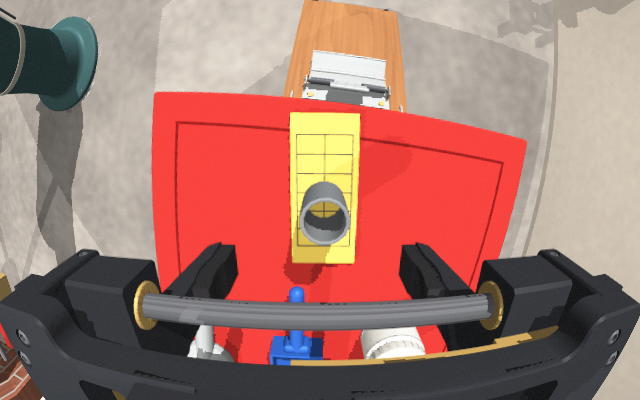

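The wrist view shows the coupler at (325,215) on the card (325,190), centred between the fingers, with the clip at (347,75).

```bash
python3 -m creep '[{"delta_pos":[-0.1,0.1,0.8],"spin":0},{"delta_pos":[0,0,0.9],"spin":0},{"delta_pos":[0,0,0.8],"spin":0},{"delta_pos":[0,0,0],"spin":0}]'
python3 -m creep '[{"delta_pos":[0,0,0],"spin":0},{"delta_pos":[0,0,0],"spin":0},{"delta_pos":[0,0,0],"spin":0},{"delta_pos":[0,0,0],"spin":0},{"delta_pos":[0,0,0],"spin":0},{"delta_pos":[0,0,-0.4],"spin":0},{"delta_pos":[0,0,-0.8],"spin":0}]' 0.3 15
python3 - <<'E'
from m import *
go(700,-250,258.5,93.9); print(sense()["opening"])
E
```

```text
time_s: 4.28
eef_pos: [575.0, -199.4, 259.4]
tcp_rot: [-0.004, 0.683, 0.731, -0.002]
force: [-0.1, -0.3, -0.1]
opening: 1.0
finger_force: 0.0
time_s: 5.15
eef_pos: [576.4, -199.9, 323.0]
tcp_rot: [-0.002, 0.682, 0.731, -0.001]
force: [0.9, -0.8, -0.5]
opening: 0.451
finger_force: 15.0
delta [-1.2  2.4  1.3] spin 0.0002 a0 93.96 tcp [ 576.4 -199.9  323. ]
0.4506119774275082
```

```bash
python3 -m creep '[{"delta_pos":[-0.4,0.8,0],"spin":0},{"delta_pos":[-0.4,0.8,0],"spin":0},{"delta_pos":[-0.4,0.8,0],"spin":0},{"delta_pos":[0,0,0.5],"spin":0},{"delta_pos":[0,0,0.5],"spin":0},{"delta_pos":[0,0,0.2],"spin":0},{"delta_pos":[0,0,0.11],"spin":0},{"delta_pos":[0,0,0],"spin":0},{"delta_pos":[0,0,0],"spin":0}]'
python3 -m creep '[{"delta_pos":[0,0,0],"spin":0},{"delta_pos":[0,0,0],"spin":0},{"delta_pos":[0,0,0],"spin":0},{"delta_pos":[0,0,0],"spin":0},{"delta_pos":[0,0,-0.6],"spin":0},{"delta_pos":[0,0,-1],"spin":0},{"delta_pos":[0,0,-0.6],"spin":0}]' 1 15
python3 - <<'E'
from m import *
f=grab("top","t2.png"); c,r=yellow(f); print(r)
print(eyes.place_of("coupler_center","top")[:1])
go(578,-172,300,93.7)
E
```

```text
time_s: 6.28
eef_pos: [701.8, -252.1, 259.8]
tcp_rot: [0.001, 0.682, 0.731, 0.0]
force: [-1.0, -0.3, -0.7]
opening: 0.449
finger_force: 15.0
time_s: 7.15
eef_pos: [701.9, -252.1, 371.4]
tcp_rot: [0.002, 0.682, 0.731, 0.001]
force: [0.6, -0.1, -0.1]
opening: 0.999
finger_force: 0.0
((714.6207275390625, -319.4625549316406), (0.0, 0.0), 0.0)
[{'point': [378.5, 128.0], 'confidence': 0.62}]
delta [ 1.8 -2.4  1.5] spin 0.0007 a0 93.96 tcp [ 703.  -252.5  374.2]
```

View pics/t2.png

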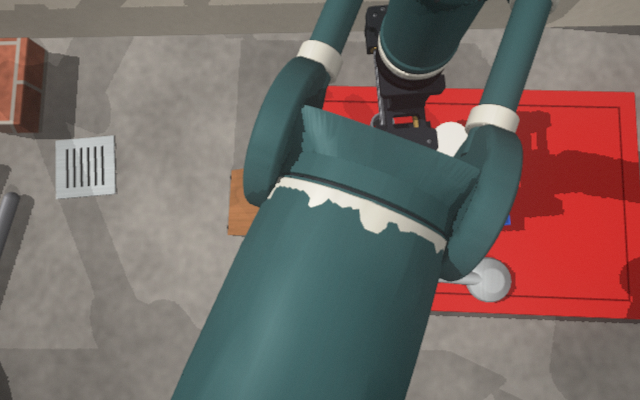

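```bash
python3 -m creep '[{"delta_pos":[0.6,-0.85,0],"spin":0},{"delta_pos":[0.6,-0.85,0],"spin":0},{"delta_pos":[0.6,-0.76,0.7],"spin":0},{"delta_pos":[0,0,0],"spin":0}]'
python3 - <<'E'
from m import *
f=grab("wrist","w3.png"); c,r=yellow(f); print(r)
r=eyes.place_of("coupler_center","wrist"); print(r[:1], r and at_z(f,r[0]["point"],274))
for i in range(3): print(sense()["eef_pos"]); grab("wrist")
E
```

```text
time_s: 7.75
eef_pos: [564.8, -167.1, 323.8]
tcp_rot: [-0.008, 0.682, 0.731, -0.003]
force: [0.7, -0.1, -0.5]
opening: 1.002
finger_force: 0.0
((577.1155395507812, -179.4649658203125), (63.843971252441406, 125.26506805419922), 3.8257875442504883)
[] []
[ 571.3 -170.1  331. ]
[ 572.9 -170.8  333. ]
[ 573.9 -171.3  334.3]
```

View pics/w3.png

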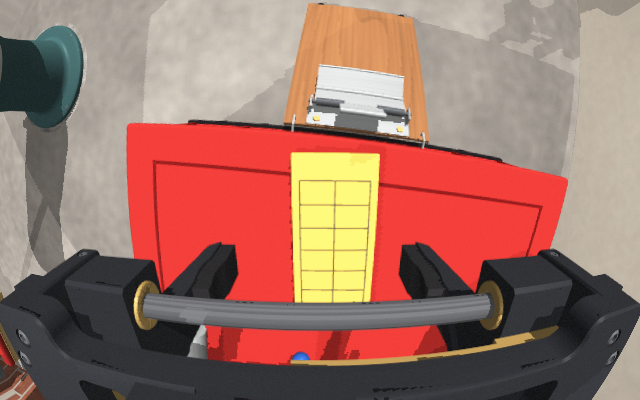

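The wrist view shows the card undisturbed, its front end at (336,155), between the fingers; the coupler is out of view behind the gripper.

```bash
python3 -m creep '[{"delta_pos":[0.18,0.03,0.5],"spin":0},{"delta_pos":[0,0,0.5],"spin":0},{"delta_pos":[0,0,0.4],"spin":0},{"delta_pos":[0,0,0],"spin":0},{"delta_pos":[0,0,0],"spin":0},{"delta_pos":[0,0,0],"spin":0},{"delta_pos":[0,0,0],"spin":0}]'
python3 - <<'E'
from m import *
go(576,-162,246,93.75)
f=grab("wrist"); print(yellow(f)[1]); go(576,-162,246,93.75)
E
```

```text
time_s: 8.88
eef_pos: [573.8, -161.7, 264.3]
tcp_rot: [0.001, 0.682, 0.731, 0.0]
force: [0.1, 0.3, -0.5]
opening: 0.999
finger_force: 0.0
delta [-0.   0.   0.4] spin 0.0006 a0 93.96 tcp [ 573.8 -161.7  264.3]
((575.6127319335938, -156.63177490234375), (63.932151794433594, 80.34207916259766), 3.9300267696380615)
delta [-0.   0.   0.4] spin 0.0006 a0 93.96 tcp [ 573.7 -161.7  264.1]
```

```bash
python3 -m creep '[{"delta_pos":[0,0.03,0.2],"spin":0},{"delta_pos":[0,0,0.16],"spin":0},{"delta_pos":[0,0,0],"spin":0},{"delta_pos":[0,0,0],"spin":0},{"delta_pos":[0,0,0],"spin":0}]'
python3 -m creep '[{"delta_pos":[0,0,0],"spin":0},{"delta_pos":[0,0,0],"spin":0},{"delta_pos":[0,0,0],"spin":0},{"delta_pos":[0,0,0],"spin":0},{"delta_pos":[0,0,0],"spin":0}]' 0.6 25
python3 -m creep '[{"delta_pos":[0,0,-0.2],"spin":0},{"delta_pos":[0,0,-0.4],"spin":0},{"delta_pos":[0,0,-0.4],"spin":0},{"delta_pos":[0,0,0],"spin":0},{"delta_pos":[0,0,0],"spin":0},{"delta_pos":[0,0,0],"spin":0}]'
python3 - <<'E'
from m import *
f=grab("wrist","w4.png"); go(607,90,296,87.9)
for t,z in(("clip_stops",121),("clip_lip",103),("clipboard",3)):
    r=eyes.place_of(t,"wrist"); print(t,r[:1], r and at_z(f,r[0]["point"],z))
E
```

```text
time_s: 9.55
eef_pos: [574.6, -161.4, 244.7]
tcp_rot: [-0.0, 0.682, 0.731, -0.0]
force: [0.8, -0.0, -0.2]
opening: 0.999
finger_force: 0.0
time_s: 10.18
eef_pos: [574.8, -161.4, 245.2]
tcp_rot: [-0.0, 0.682, 0.731, 0.0]
force: [0.6, -0.5, -0.0]
opening: 0.722
finger_force: 25.0
time_s: 10.92
eef_pos: [574.3, -161.3, 294.2]
tcp_rot: [-0.001, 0.682, 0.731, -0.0]
force: [0.0, 0.3, -0.8]
opening: 0.718
finger_force: 25.0
delta [ 5.  1. -0.] spin 0.0168 a0 93.96 tcp [ 574.3 -161.3  294.2]
clip_stops [{'point': [349.1, 112.9], 'confidence': 0.79}] [600.6 -81.  121. ]
clip_lip [{'point': [357.3, 72.7], 'confidence': 0.58}] [607.9 -35.7 103. ]
clipboard [{'point': [354.8, 3.4], 'confidence': 0.85}] [609.1  83.6   3. ]
```

View pics/w4.png

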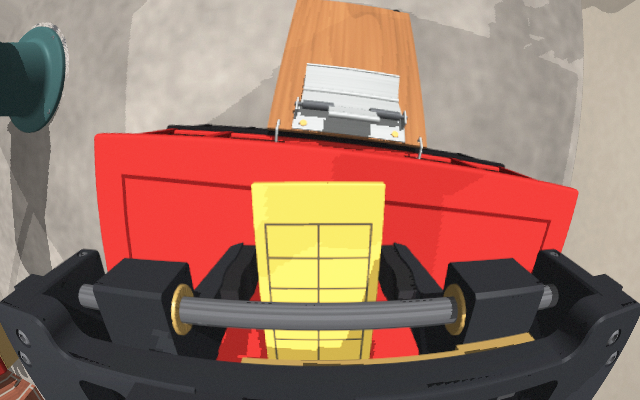

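The wrist view shows the card held level between the fingers (318,270), with the clip (350,85) and the board foot (355,3) beyond.

```bash
python3 -m creep '[{"delta_pos":[0.5,0.1,0],"spin":0},{"delta_pos":[0.9,0.17,0],"spin":0},{"delta_pos":[0.9,0.17,0],"spin":0},{"delta_pos":[0.9,0.17,0],"spin":0},{"delta_pos":[0.9,0.17,0],"spin":0},{"delta_pos":[0.8,0.16,0],"spin":0},{"delta_pos":[0.46,0.09,0],"spin":0},{"delta_pos":[0,0,0.4],"spin":0.0168},{"delta_pos":[0,0,0.9],"spin":0},{"delta_pos":[0,0,0.9],"spin":0},{"delta_pos":[0,0,0.8],"spin":0},{"delta_pos":[0,0,0.4],"spin":0},{"delta_pos":[0,0,0.28],"spin":0},{"delta_pos":[0,0,0],"spin":0},{"delta_pos":[0,0,0],"spin":0},{"delta_pos":[0,0,0],"spin":0}]' - 20
python3 - <<'E'
from m import *
f=grab("wrist"); go(607.4,84,82,87.9)
for t in("clip_lip","card_center","clipboard"):
    r=eyes.place_of(t,"wrist"); print(t,r[:1])
f=grab("scene","s5.png")
E
```

```text
time_s: 13.12
eef_pos: [608.8, 109.7, 112.9]
tcp_rot: [0.001, 0.72, 0.694, 0.001]
force: [-0.1, 0.3, -0.0]
opening: 0.721
finger_force: 20.0
delta [-0.5 -0.   0.6] spin 0.0 a0 87.91 tcp [608.6 109.6 112.7]
clip_lip []
card_center [{'point': [317.1, 309.9], 'confidence': 0.7}]
clipboard []
```

View pics/s5.png

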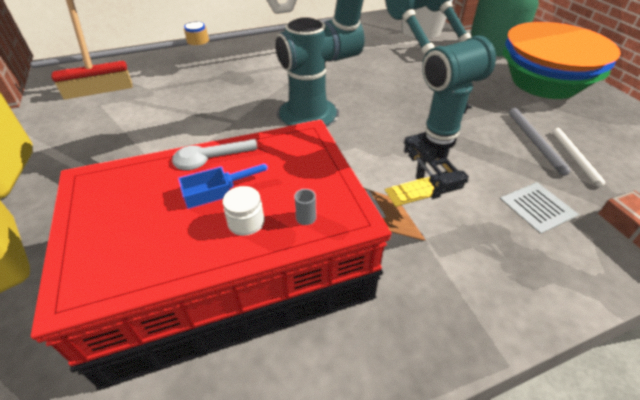

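The scene view shows the coupler upright on the lid (305,207), the other things untouched, and the card held over the board (410,192).

```bash
python3 -m creep '[{"delta_pos":[-0.25,-0.02,0.3],"spin":0},{"delta_pos":[-0.26,-0.01,0.31],"spin":0},{"delta_pos":[0,0,0],"spin":0},{"delta_pos":[0,0,0],"spin":0},{"delta_pos":[-0.11,0,0.15],"spin":0},{"delta_pos":[-0.11,0,0.15],"spin":0},{"delta_pos":[-0.11,0,0.15],"spin":0},{"delta_pos":[0,0,0],"spin":0},{"delta_pos":[0,0,0],"spin":0}]' - 15
python3 -m creep '[{"delta_pos":[-0.11,0,0.15],"spin":0},{"delta_pos":[-0.11,0,0.15],"spin":0},{"delta_pos":[-0.11,0,0.15],"spin":0},{"delta_pos":[0,0,0],"spin":0},{"delta_pos":[0,0,0],"spin":0}]' - 15
python3 - <<'E'
from m import *
f=grab("top","t6.png"); grab("wrist"); r=eyes.recognise("clip_lip","wrist"); print(r[:1]); go(606.2,52.7,35.7,87.9); print(sense()["force"])
im=cv2.imread("pics/t6.png")[140:260,180:340]; cv2.imwrite("pics/t6c.png",cv2.resize(im,None,fx=4.5,fy=4.5,interpolation=cv2.INTER_CUBIC))
E
```

```text
time_s: 14.5
eef_pos: [604.5, 67.4, 58.1]
tcp_rot: [-0.0, 0.72, 0.694, -0.0]
force: [-0.9, 0.4, 1.2]
opening: 0.722
finger_force: 15.0
time_s: 15.12
eef_pos: [603.8, 50.9, 35.5]
tcp_rot: [-0.0, 0.72, 0.694, -0.0]
force: [0.3, 0.2, 0.6]
opening: 0.72
finger_force: 15.0
[]
delta [ 0.  0. -0.] spin 0.0001 a0 87.92 tcp [603.9  51.   35.7]
[-0.5  0.7 -0.1]
```

View pics/t6c.png

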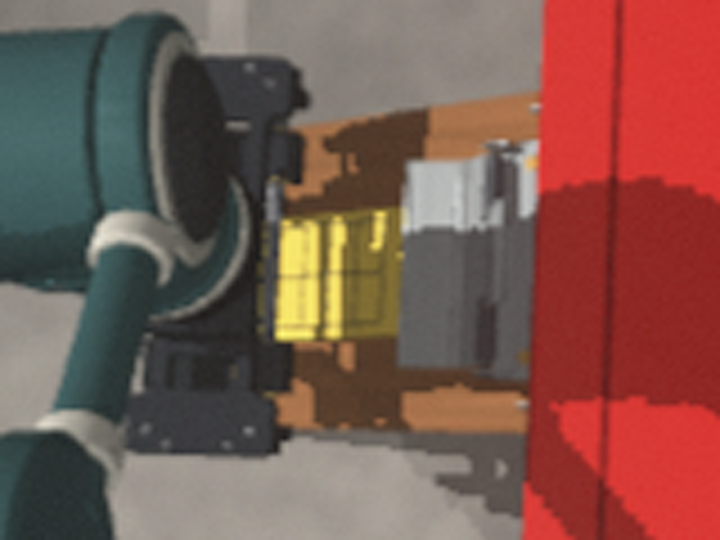

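The crop shows the card lying up the board with its leading edge at the clip's lip (400,272) and the clip's middle at row 266. That is about 2 mm off-centre, so I'll correct it while sliding.

```bash
python3 -m creep '[{"delta_pos":[0,0.04,0],"spin":0},{"delta_pos":[0,0,0],"spin":0},{"delta_pos":[-0.1,0,-0.07],"spin":0},{"delta_pos":[-0.1,0,-0.07],"spin":0},{"delta_pos":[-0.1,0,-0.07],"spin":0},{"delta_pos":[0,0,0],"spin":0}]' - 45
python3 -m creep '[{"delta_pos":[-0.1,0,-0.07],"spin":0},{"delta_pos":[-0.1,0,-0.07],"spin":0},{"delta_pos":[0,0,0],"spin":0}]'
python3 - <<'E'
from m import *
f=grab("wrist","w7.png"); print(eyes.place_of("clip_lip","wrist")[:1]); T=tool(); 
F=np.array([607.3,81,3.2]);u=np.array([-.030,-.808,.588]);n=np.array([.022,.587,.809])
d=T[:3,3]-F; print("board",d@u,d@n,sense()["force"],sense()["opening"])
f=grab("top","t7.png")
im=cv2.imread("pics/t7.png")[140:260,180:340]; a=cv2.resize(im,(640,480),interpolation=cv2.INTER_CUBIC); cv2.imwrite("pics/t7c.png",a)
E
```

```text
time_s: 16.02
eef_pos: [605.5, 35.8, 46.5]
tcp_rot: [-0.0, 0.72, 0.694, 0.0]
force: [0.2, 0.1, -0.9]
opening: 0.712
finger_force: 45.0
time_s: 16.4
eef_pos: [604.0, 27.3, 52.3]
tcp_rot: [-0.002, 0.72, 0.694, -0.0]
force: [-1.6, 6.4, -3.2]
opening: 0.711
finger_force: 45.0
[]
board 72.35693276390708 8.098766236240682 [-0.9  6.3 -4.5] 0.7150442364800893
```

View pics/t7c.png

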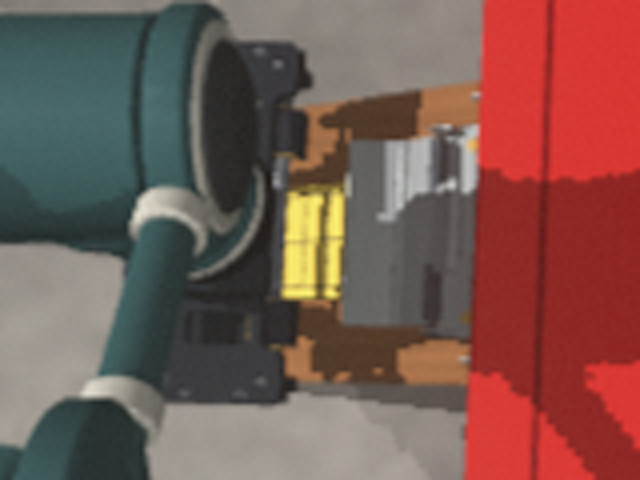

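The card's leading end is under the lip (345,242) and the force has risen to 7 N, so it is wedging in. Continuing.

```bash
python3 -m creep '[{"delta_pos":[-0.08,0.02,-0.06],"spin":0},{"delta_pos":[-0.08,0,-0.06],"spin":0},{"delta_pos":[-0.08,0,-0.06],"spin":0},{"delta_pos":[0,0,0],"spin":0}]' - 50
python3 -m creep '[{"delta_pos":[-0.05,0,-0.035],"spin":0},{"delta_pos":[-0.05,0,-0.035],"spin":0},{"delta_pos":[0,0,0],"spin":0}]'
python3 - <<'E'
from m import *
T=tool(); 
F=np.array([607.3,81,3.2]);u=np.array([-.030,-.808,.588]);n=np.array([.022,.587,.809])
d=T[:3,3]-F; print("board",d@u,d@n,sense()["force"])
E
```

```text
time_s: 17.05
eef_pos: [604.7, 14.6, 61.4]
tcp_rot: [-0.001, 0.72, 0.694, -0.0]
force: [-0.6, 3.7, -3.3]
opening: 0.709
finger_force: 50.0
time_s: 17.42
eef_pos: [604.7, 10.6, 64.5]
tcp_rot: [-0.001, 0.72, 0.694, 0.0]
force: [1.6, 8.3, -7.2]
opening: 0.714
finger_force: 50.0
board 93.00888135359102 8.209431326056581 [ 1.6  8.3 -7.2]
```

```bash
for i in 1; do python3 -m creep '[{"delta_pos":[-0.033,0,-0.024],"spin":0},{"delta_pos":[0,0,0],"spin":0},{"delta_pos":[0,0,0],"spin":0}]'; done; python3 -m creep '[{"delta_pos":[-0.033,0,-0.024],"spin":0},{"delta_pos":[0,0,0],"spin":0},{"delta_pos":[0,0,0],"spin":0}]'
```

```text
time_s: 17.8
eef_pos: [604.7, 10.7, 65.0]
tcp_rot: [-0.002, 0.72, 0.694, 0.001]
force: [2.3, 13.7, -9.9]
opening: 0.714
finger_force: 50.0
time_s: 18.18
eef_pos: [604.7, 10.9, 65.5]
tcp_rot: [-0.003, 0.72, 0.694, 0.002]
force: [5.3, 19.4, -15.0]
opening: 0.712
finger_force: 50.0
```

Contact with the stops: the arm has stopped advancing and the force along the board has risen to 24 N. I'll ease off, lower the tail a little and release.

```bash
python3 -m creep '[{"delta_pos":[0.02,0,0.06],"spin":0},{"delta_pos":[0,0,0],"spin":0},{"delta_pos":[0,0,0],"spin":0}]' - 30
python3 -m creep '[{"delta_pos":[0,0,0],"spin":0},{"delta_pos":[0,0,0],"spin":0},{"delta_pos":[0,0,0],"spin":0}]' 0.85
python3 -m creep '[{"delta_pos":[0.1,0,-0.2],"spin":0},{"delta_pos":[0.5,0,-0.7],"spin":0},{"delta_pos":[0.5,0,-0.7],"spin":0},{"delta_pos":[0.9,0,-0.3],"spin":0},{"delta_pos":[0.9,0,-0.3],"spin":0},{"delta_pos":[0,0,0],"spin":0},{"delta_pos":[0,0,0],"spin":0},{"delta_pos":[0,0,0],"spin":0}]'
python3 - <<'E'
from m import *
f=grab("top","t8.png"); g=grab("scene","s8.png")
im=cv2.imread("pics/t8.png")[140:260,180:340]; a=cv2.resize(im,(600,450),interpolation=cv2.INTER_CUBIC)
cv2.imwrite("pics/t8c.png",a)
hsv=cv2.cvtColor(np.array(f["color"]),cv2.COLOR_RGB2HSV); m=cv2.inRange(hsv,(20,110,60),(36,255,255)); ys,xs=np.where(m>0); print(xs.min(),xs.max(),ys.min(),ys.max())
r=eyes.place_of("card_center","top"); print(r[:1])
F=np.array([607.3,81,3.2]);u=np.array([-.030,-.808,.588]);n=np.array([.022,.587,.809]);v=np.cross(n,u)
for nm,p in(("exp home tail corners",[(50,-32,6),(50,32,6)]),("clip lip",[(153,-50,16),(153,50,16)]),("board foot",[(0,-80,0),(0,80,0)])): print(nm,[np.round(proj(f,F+q[0]*u+q[1]*v+q[2]*n),1) for q in p])
E
```

```text
time_s: 18.55
eef_pos: [604.7, 10.0, 63.8]
tcp_rot: [-0.002, 0.72, 0.694, 0.001]
force: [1.4, 12.4, -6.3]
opening: 0.717
finger_force: 31.3
time_s: 18.92
eef_pos: [606.3, 6.8, 65.9]
tcp_rot: [0.001, 0.72, 0.694, 0.001]
force: [0.5, 5.0, 2.9]
opening: 0.849
finger_force: 2.1
time_s: 19.92
eef_pos: [610.1, 150.1, 174.2]
tcp_rot: [-0.0, 0.72, 0.694, -0.001]
force: [0.8, -0.7, 0.2]
opening: 0.85
finger_force: 0.0
144 266 149 214
[{'point': [263.3, 196.5], 'confidence': 0.81}]
exp home tail corners [array([240.5, 213.8]), array([242. , 186.9])]
clip lip [array([268. , 220.5]), array([270.2, 174.9])]
board foot [array([227.6, 234.1]), array([231.5, 169.5])]
```

View pics/t8c.png

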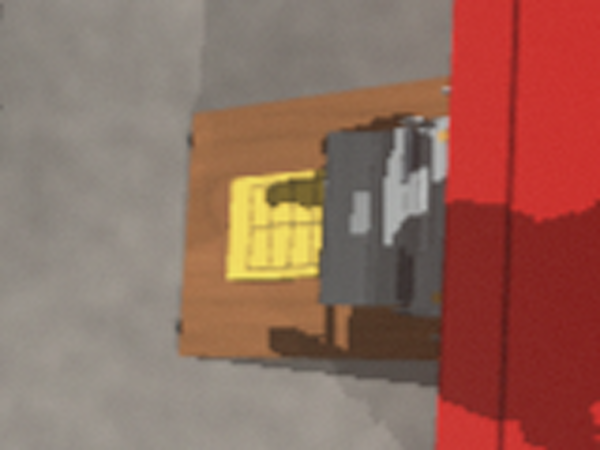

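The card is flat on the board under the clip, with tail corners at full-image pixels (240.8,214.1) and (241.6,187.5); home would put them at (240.5,213.8) and (242,186.9). One numeric check of its straightness, and of the other objects, before handing in.

Run:
```python
from m import *
F=np.array([607.3,81,3.2]);u=np.array([-.030,-.808,.588]);n=np.array([.022,.587,.809]);v=np.cross(n,u)
f=grab("top")
def onb(p,h):
    o,d=ray(f,p); t=((F+h*n-o)@n)/(d@n); q=o+t*d-F; return q@u,q@v
hsv=cv2.cvtColor(np.array(f["color"]),cv2.COLOR_RGB2HSV); m=cv2.inRange(hsv,(22,120,60),(36,255,255)); m[:,:225]=0; m[:,280:]=0; m[:175]=0;m[225:]=0
E=[]
for r in range(190,212): E.append(onb([np.where(m[r])[0].min()-.5,r],6))
E=np.array(E); k=np.polyfit(E[:,1],E[:,0],1); print("tail x",E[:,0].mean(),"yaw deg",np.degrees(np.arctan(k[0])))
S=np.array([[ (onb([c,np.where(m[:,c])[0].min()-.5],6)[1]),(onb([c,np.where(m[:,c])[0].max()+.5],6)[1]),onb([c,200],6)[0]] for c in range(243,264)])
print("mid y",S[:,:2].mean(),"width",np.ptp(S[:,:2].mean(0)),"side slopes deg",[np.degrees(np.arctan(np.polyfit(S[:,2],S[:,i],1)[0])) for i in(0,1)])
for t,z in(("coupler_center",274),("tin",244),("shower_head",244),("scoop",244)):
    r=eyes.place_of(t,"top"); print(t,[at_z(f,x["point"],z).round() for x in r[:1]])
```

```text
tail x 49.78502870213787 yaw deg 0.1830790743603772
mid y -1.4433389137700718 width 65.05746571010411 side slopes deg [np.float64(-0.23231824927087874), np.float64(1.0215484878160146)]
coupler_center [array([ 701., -254.,  274.])]
tin [array([ 670., -368.,  244.])]
shower_head [array([ 447., -380.,  244.])]
scoop [array([ 563., -382.,  244.])]
```

The card is home (tail at x ≈ 50, yaw about 0.2°, 1.4 mm off the middle), and the rest is in place.

```bash
python3 -c "
from workcell import job; print(job.close_job())"
```

```text
the job is handed in; nothing more can be done
None
```

The job is handed in: the coupler stands upright on a clear spot of the lid, and the card is home under the clip, flat, straight and about 1.4 mm off the middle by the camera; the tin, shower head and scoop were not moved, and it took about 20 s.

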